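# Bring the floating specimen carriage to rest at the red index

### The job

Push the specimen carriage along its air-bearing slide, with the fingertips working in its slot against one spring pad at a time, and brake it so that its yellow pointer comes to rest opposite the red index clamp; then lift the hand clear and leave it standing there. The carriage floats almost without friction and must not run into either end stop; push it gently through the springs, never grip it, and leave the index clamp, tip box, bottle and beaker alone.

Things in the scene. Friction and masses are not known exactly. Their poses are not given: they have to be found in the camera images.
- rail: Fixed air-bearing slide: aluminium base plate 200 mm wide, 740 long, 12 thick, with a steel beam along it and a dark end stop (90 mm high, orange face) at each end. Origin on the bench, midway between the stops, on the beam's centre line. Its y axis is the direction of travel (within 0.2 rad of world +y), x across it (away from the robot), z up.
- carriage: Heavy carriage sliding freely along the rail's y only: deck 320 mm long (y), 110 wide, 12 thick, a housing block 60 mm long at each end (tops 66 and 72 mm above the origin). Origin: centre of the deck's underside, 34 mm above the bench; axes as the rail's. A yellow pointer sticks out to +x at the origin's y. Starts at rest 30 to 90 mm from the stop at its -y end.
- slot (a point): Centre of the carriage's slot, on its floor: 12 mm above the carriage origin. The slot is 120 mm long (y) between the two spring pads, open above and at the sides; put the closed fingertips in here. Moving mass 2.9 kg nominal (0.8 to 1.25 times that), viscous drag 0.15 N per m/s, dry friction 0.006 N: left alone, the carriage coasts for many seconds and at last stays where it stops.
- index: Red index clamp 30 mm long with a white line, on the scale at the slide's +x side, at another place along it in each run, always ahead (+y) of the start. Origin on its white line. The carriage is at the mark when the carriage origin and this origin have the same y in the rail's frame. Leave it alone.
- pad_front: Green spring pad, the slot's +y wall: plunger 90 mm wide, 42 high, face looking to -y. Origin in mid-face; at rest 60 mm to +y of the carriage origin and 38 above it. Pushed to +y it sinks against a spring, 0.04 N preload plus 40 N/m, up to 35 mm, then solid, driving the carriage to +y. Hardly damped: the carriage bounces off a hand held still.
- pad_rear: Orange spring pad, the slot's -y wall, face looking to +y; origin in mid-face, at rest 60 mm to -y of the carriage origin and 38 mm above it. Same plunger and spring as the green pad, sinking to -y: pressing it brakes the carriage or drives it back to -y.
- stop_ahead (a point): Middle of the orange face of the stop at the rail's +y end (330 mm from the rail origin). The carriage hits it when the carriage origin is 160 mm from this face along the rail, 40 to 110 mm beyond the mark.
- stop_behind (a point): Middle of the orange face of the stop at the rail's -y end (330 mm from the rail origin). The carriage hits it when the carriage origin is 160 mm from this face along the rail.
- tip_box: Loose red pipette tip box 110 x 80 x 45 mm on the right of the bench; origin under its centre. Bystander.
- reagent: Loose amber bottle, diameter 64 mm, 130 mm high, on the left; origin under its centre. Bystander.
- beaker: Loose glass beaker, diameter 72 mm, 85 mm high, on the left; origin under its centre. Bystander.

How it is judged:
By the outcome, as a careful person would: the job done as asked, in the order asked, and still so for the second after the job is handed in, with the robot touching nothing.
It also fails if it takes over 42 s, if anything falls off the work surface, if the arm or the gripper's body presses on something with over 40 N, if the wrist force passes 120 N, or if a joint passes its speed limit or range.

### The arm

A 6-joint arm with a two-finger parallel gripper is mounted at the origin on the work surface. World frame = base frame: x ahead of the robot, y to its left, z up, the work surface at z = 0. Lengths are in m, angles in rad, forces in N, time in s.
With the tool pointing down it reaches from about 0.325 to 0.775 m from the base axis. Payload 5.5 kg.
Tool frame: the origin (TCP) lies between the finger pads, 19 mm behind the fingertips; this is the grasp point; z points along the fingers, y is the line along which they close (so a half turn about z gives the same grasp; the last joint's range is limited). The gripper opens to 85 mm and grips with 20 to 120 N. Pads are 22 mm wide; open, the fingers measure 114 mm over their backs; the gripper's body (76 mm by 85 mm) begins 54 mm behind the grasp point. The pads swing forward as they close: fully open they stand 13 mm farther back than shut.
Start: joints at [-1.182, 0.091, 1.231, -0, 1.82, -0.057], TCP at [0.259, -0.541, 0.25] pointing down, gripper open.
Joint ranges: [-2.87, 2.87], [-0.86, 2.18], [0.17, 2.46], [-1.51, 4.65], [0.06, 2.69], [-2.65, 2.65]. Speed limits (rad/s): [2.57, 2.57, 3.01, 3.14, 3.14, 3.14].

### API

Orientations are given as a unit quaternion [w, x, y, z].
In Python, from station import r, cams, ticket gives the robot as it stands.
- The arm moves only by the tool jog_arm, never from a script. Its argument "targets" is a list of rows, each a list of 3 entries, a list of its own where there are three numbers: the shift along the tool's x, y, z scaled (see below), then the turn, a rotation vector about the tool's x, y, z scaled (see below), then the finger opening in mm, from 0 to 85.4. A call has 1 to 10 rows; each row is the pose to reach, as a shift and turn from the pose commanded when the call began, along the tool's axes at that moment, turning the shorter way round; what a row does not reach only later rows make up. The controller multiplies each number of a shift by 0.1 m and each number of a turn by 180 degrees. A row lasts 1/8 s, in which the tool goes at most 62.5 mm and 10.7 degrees, less where a joint would pass 70% of its speed; a pose out of reach is approached as far as the arm can. A call with a number of a shift or a turn outside -1 to 1 is refused whole. A call with a gripper value outside its range is refused whole. The fingers move at their own pace and stop on an object; "force" is the grip in N (left out, the last holds). Time passes only in rows, so rows that repeat a pose let the fingers close. It gives the time, the measured TCP pose, the force, the opening and the grip force at its end, in the units of the state.
- r.observe(): the state, without advancing time (a new reading comes with each control period).
- cams.grab_frame(name): name is "scene" or "top" or "wrist"; returns the picture (400x640x3 uint8, red, green, blue); there is no depth.
- cams.camera_info(name): a dict with "fovy" (degrees; the focal length in pixels is half the picture's height over the tangent of half this angle, whatever the lens; pixels are square), "cx", "cy" (the principal point, pixels), "rvec" (rotation vector, rad) and "tvec" (3), from world to camera coordinates, as OpenCV has them. Camera axes: x right, y down, z forward; pixel columns grow to the right and rows downward; lengths in m; the calibration is good to about 2 mm. A picture is of the moment at which its call begins: read the wrist's pose just before it. camera_info takes no time and is no camera call; for the wrist camera it gives the pose at the moment of the call.
- ticket.finish_job(): hands the job in; it is judged then, once.
The state is a dict: "t": time; "joints": joint angles; "qd": joint speeds; "joint_torque": joint torques, N m; "ee_pos": TCP position; "ee_rot": TCP orientation; "force": force on the tool from outside, world axes, zero at the start; "torque": the same for the moment, N m; "width": finger opening in m; "grasp_force": force on a finger pad.
Only numpy, scipy, OpenCV 4.12 (cv2) and the standard library are available. Lean on these libraries where they do the work, as an engineer would, in place of code of your own. Each camera call takes 0.05 s, during which the arm holds its last target. There are 200 camera calls.

## Working session

There is one attempt and no reset: what is moved stays moved. The work goes in short steps, Python scripts to look and compute and a tool call to move; the robot and the scene stay as the last step left them, time stands still between calls to the robot, and variables do not carry over. Pictures are saved under pics/ and viewed, at most 10 in all, crops included, and the job is handed in when it is done.

Besides the shell and the picture viewer there is one more tool, called as name(argument=value, ...) on one line, values as JSON. jog_arm: Moves the arm, as the interface text tells. Shifts and turns lie within -1 to 1; 1 stands for 0.1 m of shift or 180 degrees of turn. Its arguments: {"type":"object","properties":{"targets":{"type":"array"},"force":{"type":"number"}},"required":["targets"]}

```bash
mkdir -p pics; ls; cat > h.py <<'E'
import numpy as np, cv2
from station import r, cams, ticket
def info(n):
    i=cams.camera_info(n); f=200/np.tan(np.radians(i["fovy"])/2)
    R=cv2.Rodrigues(np.array(i["rvec"],float))[0]; t=np.array(i["tvec"],float)
    return i,f,R,t
def onplane(n,px,z,I=None):
    i,f,R,t=I or info(n); px=np.atleast_2d(np.array(px,float))
    d=np.c_[(px[:,0]-i["cx"])/f,(px[:,1]-i["cy"])/f,np.ones(len(px))]@R
    c=-R.T@t
    return c+d*((z-c[2])/d[:,2])[:,None]
def proj(n,P,I=None):
    i,f,R,t=I or info(n); q=np.atleast_2d(P)@R.T+t
    return q[:,:2]/q[:,2:]*f+[i["cx"],i["cy"]]
def save(n,img): cv2.imwrite("pics/"+n+".png",img[:,:,::-1])
E
python3 - <<'E'
from h import *
print(r.observe())
for n in("top","scene"):
    print(cams.camera_info(n)); save(n+"0",cams.grab_frame(n))
E
```

```text
pics
{'t': 0.0, 'joints': array([-1.18172245e+00,  9.18870761e-02,  1.23191058e+00,  1.15167580e-05,
        1.81977997e+00, -5.67066296e-02]), 'qd': array([-1.06812835e-03,  5.10802523e-05, -8.13941243e-04, -9.88835378e-05,
       -5.92827100e-04, -9.47940900e-04]), 'joint_torque': array([-1.65408428e-04, -4.58727622e+01, -4.18025851e+01, -1.40517327e-04,
        1.14802361e-02, -1.15699672e-05]), 'ee_pos': array([ 0.25860266, -0.54113938,  0.24881998]), 'ee_rot': array([-9.79737529e-04,  9.75261843e-01,  2.21050566e-01, -1.58671713e-04]), 'force': array([ 1.10973397, -0.21095115,  0.8148954 ]), 'torque': array([0.03226973, 0.0549282 , 0.00598368]), 'grasp_force': 0.0, 'width': 0.08520978392829515}
{'fovy': 50.29228659816764, 'cx': 327.13775892926253, 'cy': 202.2507226901987, 'rvec': array([ 2.16449264, -2.15785485,  0.10936794]), 'tvec': array([-0.00462131,  0.56594109,  1.35183794])}
{'fovy': 43.86207023886871, 'cx': 311.3313520605887, 'cy': 196.91693105791214, 'rvec': array([ 1.11854364,  2.29255158, -1.09456533]), 'tvec': array([ 0.32487046, -0.21964029,  2.19878099])}
```

View pics/top0.png

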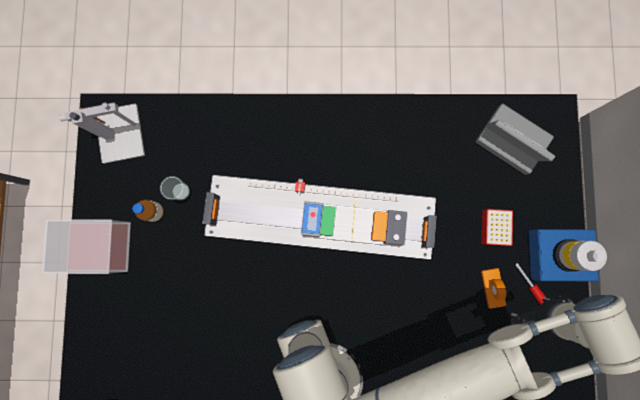

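View pics/scene0.png

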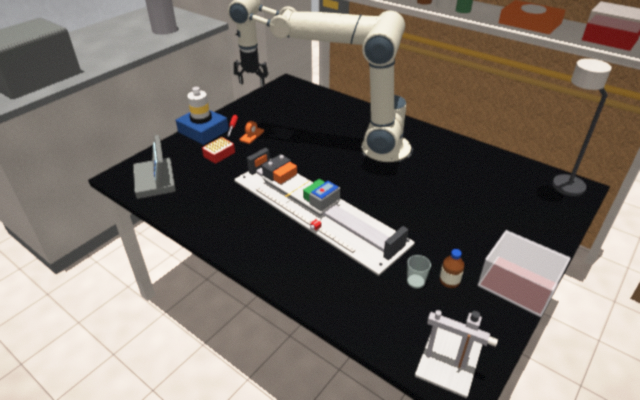

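The top view shows the rail running from (428,230), its −y end, to (211,208), its +y end. The green pad is near (328,220), the orange pad near (379,226), the yellow pointer line near (353,222) and the red index at (300,186).

```bash
python3 - <<'E'
from h import *
im=cv2.imread("pics/top0.png")
cv2.imwrite("pics/topcrop.png",cv2.resize(im[165:270,195:445],None,fx=3.2,fy=3.2,interpolation=cv2.INTER_CUBIC))
im=im[:,:,::-1]; hsv=cv2.cvtColor(im.copy(),cv2.COLOR_RGB2HSV).astype(int)
H,S,V=hsv[...,0],hsv[...,1],hsv[...,2]
box=np.zeros(H.shape,bool); box[165:270,195:445]=1
masks=dict(red=((H<5)|(H>172))&(S>130)&(V>80),orange=(H>=6)&(H<17)&(S>150)&(V>90),yellow=(H>=18)&(H<34)&(S>60)&(V>120),green=(H>40)&(H<85)&(S>100),white=(S<40)&(V>150))
for k,m in masks.items():
    n,l,s,c=cv2.connectedComponentsWithStats((m&box).astype(np.uint8))
    for j in range(1,n):
        if s[j,4]>5: print(k,s[j],c[j].round(1))
E
```

```text
red [295 181   5  11  30] [296.7 185.5]
red [300 182   6  10  35] [302.3 186.4]
red [311 212   4   5  15] [312.5 214.1]
orange [212 199   6  20  89] [214.5 208.7]
orange [372 212  16  30 335] [379.6 225.8]
orange [423 221   5  20  70] [424.8 230.4]
yellow [354 200   2   8  11] [354.7 204.2]
yellow [354 209   1   8   8] [354.  212.5]
yellow [353 221   1   6   6] [353.  223.5]
yellow [352 228   1   7   7] [352. 231.]
green [321 206  14  30 345] [327.4 220.4]
white [  205   175   231    84 10924] [313.9 215.1]
white [299 179   4   3   8] [300.2 180.2]
white [308 207   9  23 124] [311.8 218.8]
white [395 214   6   6  31] [397.5 216.7]
white [393 234   7   6  32] [395.8 236.6]
```

View pics/topcrop.png

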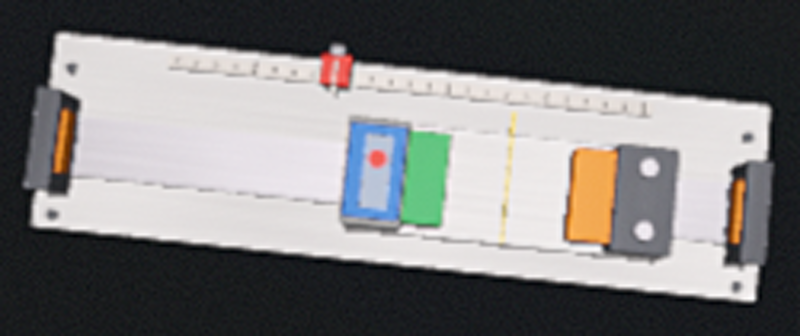

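The crop shows the pointer line crossing the deck at about x=353 and the index's white line near x=300. Next I compute the geometry from the two views.

```bash
python3 - <<'E'
from h import *
A={}
for n in("top","scene"):
    A[n]=info(n); i,f,R,t=A[n]; print(n,"cam",-R.T@t)
im=cv2.imread("pics/top0.png")[:,:,::-1].copy(); hsv=cv2.cvtColor(im,cv2.COLOR_RGB2HSV).astype(int);H,S,V=hsv[...,0],hsv[...,1],hsv[...,2]
g=cv2.cvtColor(im,cv2.COLOR_RGB2GRAY); m=np.zeros_like(g); m[165:270,195:445]=(g[165:270,195:445]>90); m=cv2.morphologyEx(m,cv2.MORPH_CLOSE,np.ones((9,9)))
c=max(cv2.findContours(m,0,2)[0],key=cv2.contourArea); W=onplane("top",c[:,0,:],.012)[:,:2]
(cc,sz,an)=cv2.minAreaRect((W*1000).astype(np.float32)); print("plate",cc,sz,an); 
b=cv2.boxPoints((cc,sz,an)); print(b.round(1))
ye=b; e=max([b[1]-b[0],b[2]-b[1]],key=np.linalg.norm); e=e*np.sign(e[1]); yr=e/np.linalg.norm(e); xr=np.array([yr[1],-yr[0]]); print("yr",yr)
o=np.array(cc)/1000
def rail(p): d=p[:2]-o; return np.r_[d@xr,d@yr,p[2]].round(4)
for nm,px,z in [("stop+",(217.5,209),.05),("stop-",(422.5,230),.05),("green",(327.4,220.4),.1),("orange",(379.6,225.8),.1),("ptrtip",(354.7,204.2),.046),("ptr",(353,223.5),.046),("idxL",(296.7,185.5),.03),("idxR",(302.3,186.4),.03)]:
    print(nm,rail(onplane("top",px,z)[0]))
# scene: blobs
im=cv2.imread("pics/scene0.png")[:,:,::-1].copy(); hsv=cv2.cvtColor(im,cv2.COLOR_RGB2HSV).astype(int);H,S,V=hsv[...,0],hsv[...,1],hsv[...,2]
box=np.zeros(H.shape,bool); box[150:260,240:405]=1
def tri(pa,pb):
    P=[A[n][1]*0 for n in A]
    ps=[]
    for n in("top","scene"):
        i,f,R,t=A[n]; K=np.array([[f,0,i["cx"]],[0,f,i["cy"]],[0,0,1]]); ps.append(K@np.c_[R,t])
    X=cv2.triangulatePoints(ps[0],ps[1],np.array(pa,float).reshape(2,1),np.array(pb,float).reshape(2,1)); return (X[:3]/X[3]).ravel()
for k,mm in dict(red=((H<5)|(H>172))&(S>130)&(V>80),orange=(H>=6)&(H<17)&(S>150)&(V>90),green=(H>40)&(H<85)&(S>100),yellow=(H>=18)&(H<34)&(S>60)&(V>120)).items():
    n,l,s,c=cv2.connectedComponentsWithStats((mm&box).astype(np.uint8))
    for j in range(1,n):
        if s[j,4]>5:
            pa=dict(red=(299.5,186),orange=(379.6,225.8),green=(327.4,220.4),yellow=(354.7,202))[k]
            X=tri(pa,c[j]); print(k,s[j],c[j].round(1),X.round(3),rail(X))
E
```

```text
top cam [ 0.41492483 -0.01462406  1.40548924]
scene cam [1.6369756  0.89758867 1.22599592]
plate (529.3330078125, 22.76336669921875) (760.4927978515625, 219.05670166015625) 84.22708892822266
[[ 382.1 -344.5]
 [ 600.1 -366.6]
 [ 676.6  390.1]
 [ 458.6  412.1]]
yr [0.100586   0.99492836]
stop+ [-0.0209  0.3247  0.05  ]
stop- [-0.0199 -0.3323  0.05  ]
green [-0.0241 -0.0298  0.1   ]
orange [-0.024  -0.1905  0.1   ]
ptrtip [ 0.0403 -0.1107  0.046 ]
ptr [-0.0219 -0.1113  0.046 ]
idxL [0.0836 0.0827 0.03  ]
idxR [0.0825 0.0642 0.03  ]
red [311 220  10  10  52] [316.  224.2] [0.616 0.09  0.036] [0.0792 0.0759 0.0362]
orange [255 155  12  12  89] [260.4 160. ] [ 0.521 -0.2    0.134] [ 0.0139 -0.2227  0.1344]
orange [273 162  24  21 333] [284.6 171.9] [ 0.486 -0.165  0.076] [-0.0245 -0.1909  0.0762]
green [304 178  21  22 162] [312.5 187.1] [ 0.505 -0.006  0.088] [-0.0216 -0.0314  0.0879]
yellow [285 193   6   4  17] [287.2 194.6] [ 0.563 -0.088  0.049] [ 0.0443 -0.107   0.049 ]
```

jog_arm(targets=[[[0.45, -0.35, 0], [0, 0, 0.058], 0], [[0.9, -0.7, 0], [0, 0, 0.116], 0], [[0.9, -0.7, 0], [0, 0, 0.174], 0]], force=20)

```text
t: 0.48
ee_pos: [0.3114, -0.4366, 0.2501]
ee_rot: [-0.0, 0.999, -0.051, 0.0]
force: [-0.4, -0.9, 0.0]
width: 0.0323
grasp_force: 0.0
```

jog_arm(targets=[[[0.19, -0.47, 0], [0, 0, 0], 0], [[0.375, -0.93, 0], [0, 0, 0], 0]])

```text
t: 0.72
ee_pos: [0.3566, -0.3495, 0.2493]
ee_rot: [-0.0, 0.999, -0.051, -0.0]
force: [1.2, -0.7, 1.0]
width: 0.0003
grasp_force: 0.0
```

jog_arm(targets=[[[0.19, -0.47, 0], [0, 0, 0], 0], [[0.375, -0.93, 0], [0, 0, 0], 0]])

```text
t: 0.98
ee_pos: [0.4035, -0.2603, 0.2495]
ee_rot: [-0.0, 0.999, -0.05, -0.0]
force: [0.3, -0.3, -0.4]
width: -0.0001
grasp_force: 0.0
```

jog_arm(targets=[[[0.19, -0.47, 0], [0, 0, 0], 0], [[0.375, -0.93, 0], [0, 0, 0], 0]])

```text
t: 1.23
ee_pos: [0.4501, -0.1715, 0.2496]
ee_rot: [-0.0, 0.999, -0.05, -0.0]
force: [0.4, -0.0, -0.3]
width: -0.0
grasp_force: 0.0
```

jog_arm(targets=[[[0.19, -0.47, 0], [0, 0, 0], 0], [[0.375, -0.93, 0], [0, 0, 0], 0], [[0.375, -0.93, 0], [0, 0, 0], 0], [[0.375, -0.93, 0], [0, 0, 0], 0]])

```text
t: 1.72
ee_pos: [0.4961, -0.0847, 0.2495]
ee_rot: [0.0, 0.999, -0.05, -0.001]
force: [0.0, 0.9, -0.4]
width: 0.0004
grasp_force: 0.0
```

```bash
python3 - <<'E'
from h import *
s=r.observe(); print(s['t'],s['ee_pos'],s['ee_rot'],s['width'],cams.camera_info("wrist"))
np.save("w0.npy",np.r_[cams.camera_info("wrist")["rvec"],cams.camera_info("wrist")["tvec"]])
save("wrist0",cams.grab_frame("wrist"))
E
```

```text
1.725 [ 0.496138   -0.08468234  0.24954544] [ 1.88072892e-04  9.98737616e-01 -5.02280209e-02 -5.34193308e-04] 0.00040333201002674854 {'fovy': 66.36806760467144, 'cx': 319.51985428907705, 'cy': 198.09720591937102, 'rvec': array([-1.9741275 ,  2.18129903,  0.30122238]), 'tvec': array([-0.03512654,  0.44816319,  0.5142316 ])}
```

View pics/wrist0.png

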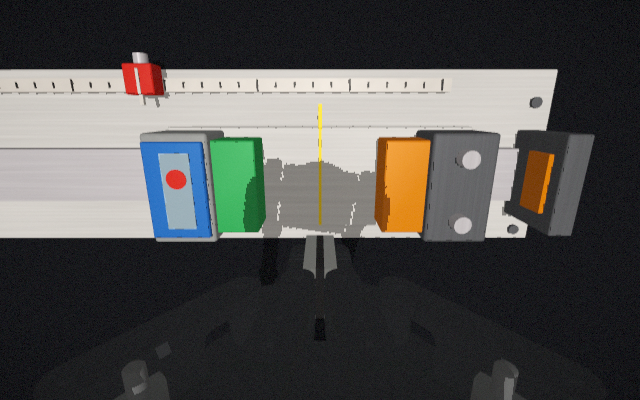

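The wrist view shows the hand centred over the slot. The pointer is at column 320 (rows 103–222) and the index's white line runs from about (136,66) to (139,95).

```bash
cat >> h.py <<'E'
o=np.array([.5293,.0228]); yr=np.array([.100586,.994928]); xr=np.array([yr[1],-yr[0]])
def rail(p): p=np.atleast_2d(p); return np.c_[(p[:,:2]-o)@xr+.0215,(p[:,:2]-o)@yr+.004,p[:,2]]
def hs(im): h=cv2.cvtColor(np.ascontiguousarray(im),cv2.COLOR_RGB2HSV).astype(int); return h[...,0],h[...,1],h[...,2]
def ymask(im): H,S,V=hs(im); return (H>=20)&(H<34)&(S>110)&(V>90)
def pointer(n,im,I,z=.048):
    m=ymask(im)
    if n=="top": m[:165]=0;m[270:]=0;m[:,:195]=0;m[:,445:]=0
    v,u=np.nonzero(m); P=rail(onplane(n,np.c_[u,v],z,I)); k=(P[:,0]>-.06)&(P[:,0]<.09)&(abs(P[:,1])<.33); P=P[k]
    if len(P)<4: return None
    return np.median(P[:,1]),len(P),P[:,0].min(),P[:,0].max()
def index(n,im,I,z=.035):
    H,S,V=hs(im); v,u=np.nonzero(((H<6)|(H>172))&(S>130)&(V>80)); P=rail(onplane(n,np.c_[u,v],z,I)); k=(P[:,0]>.06)&(P[:,0]<.14)&(abs(P[:,1])<.33); P=P[k]
    if len(P)<10: return None
    return (P[:,1].min()+P[:,1].max())/2,P[:,1].min(),P[:,1].max(),len(P)
def both(n):
    I=info(n); t=r.observe()['t']; im=cams.grab_frame(n); return t,pointer(n,im,I),index(n,im,I),im
E
python3 - <<'E'
from h import *
Iw=info("wrist"); It=info("top"); s=cams.camera_info("wrist"); print("cam",-Iw[2].T@Iw[3])
P=[]
for i,f,R,t in(It,Iw): P.append(np.array([[f,0,i["cx"]],[0,f,i["cy"]],[0,0,1]])@np.c_[R,t])
for nm,a,b in[("ptr",(355,200.3),(320.5,104)),("idxline",(299.5,186),(139,94)),("idxtop",(299.6,182),(137,67)),("greenTopMid",(327.4,220.4),(237,185)),("orangeTop",(379.6,225.8),(404,185))]:
    X=cv2.triangulatePoints(P[0],P[1],np.array(a,float).reshape(2,1),np.array(b,float).reshape(2,1)); X=(X[:3]/X[3]).ravel(); print(nm,rail(X).round(4),(P[0]@np.r_[X,1])[:2]/(P[0]@np.r_[X,1])[2]-a)
for n in("wrist","top"):
    t,p,i,im=both(n); print(n,t,p,i)
    if n=="wrist":
        H,S,V=hs(im); m=(S<60)&(V>150); m[:,:124]=0;m[:,160:]=0;m[:66]=0;m[95:]=0
        n_,l,s_,c=cv2.connectedComponentsWithStats(m.astype(np.uint8))
        for j in range(1,n_):
            if s_[j,4]>8: print(s_[j],c[j],[rail(onplane("wrist",c[j],z,Iw)).round(4) for z in(.025,.035,.045)])
print(rail(r.observe()['ee_pos']))
E
```

```text
cam [ 0.5643807  -0.09218633  0.37357228]
ptr [[ 0.0765 -0.1075  0.0276]] [0.07175223 0.04067695]
idxline [[0.0955 0.0745 0.0502]] [0.14517529 1.89648777]
idxtop [[0.1145 0.0776 0.0393]] [-0.03157644  0.49822631]
greenTopMid [[-0.0013 -0.0256  0.0798]] [0.00470479 0.00504453]
orangeTop [[-0.0011 -0.1888  0.0824]] [ 0.13199091 -0.06116988]
wrist 1.775 (np.float64(-0.1064014767272518), 374, np.float64(-0.05415439732487371), np.float64(0.0758277932036052)) (np.float64(0.07702144739284011), np.float64(0.05713291579592632), np.float64(0.0969099789897539), 1084)
[134  68   6  26  74] [136.67567568  80.2027027 ] [array([[0.1007, 0.0883, 0.025 ]]), array([[0.0997, 0.0827, 0.035 ]]), array([[0.0988, 0.0771, 0.045 ]])]
top 1.825 None (np.float64(0.07663857633962126), np.float64(0.06026104725276002), np.float64(0.09301610542648249), 64)
[[-0.0007493  -0.10715621  0.249941  ]]
```

jog_arm(targets=[[[0, 0, 0.4], [0, 0, 0], 0], [[0, 0, 0.75], [0, 0, 0], 0], [[0, 0, 1.0], [0, 0, 0], 0]])

```text
t: 2.25
ee_pos: [0.4955, -0.0855, 0.1482]
ee_rot: [-0.0, 0.999, -0.051, -0.001]
force: [-0.5, -1.0, 0.6]
width: 0.0003
grasp_force: 0.0
```

jog_arm(targets=[[[0, 0, 0.25], [0, 0, 0], 0], [[0, -0.05, 0.5], [0, 0, 0], 0], [[0, -0.15, 0.71], [0, 0, 0], 0], [[0, -0.22, 0.71], [0, 0, 0], 0], [[0, -0.22, 0.71], [0, 0, 0], 0], [[0, -0.22, 0.71], [0, 0, 0], 0]])

```text
t: 3.0
ee_pos: [0.4993, -0.0631, 0.0805]
ee_rot: [0.0, 0.999, -0.051, 0.001]
force: [-0.5, -0.2, -0.0]
width: -0.0002
grasp_force: 0.0
```

```bash
python3 - <<'E'
from h import *
s=r.observe(); print(s['t'],rail(s['ee_pos']),s['force'])
t,p,i,im=both("wrist"); print(t,p,i); save("wrist1",im)
I=info("wrist"); print(rail(-I[2].T@I[3]))
E
```

```text
3.0 [[ 0.00029419 -0.08444361  0.08047573]] [-0.52575425 -0.17394994 -0.04144605]
3.0 (np.float64(-0.10626236836597781), 1178, np.float64(-0.023085656286056078), np.float64(0.07613342705441281)) (np.float64(0.06708056576820699), np.float64(0.05314899131681565), np.float64(0.08101214021959834), 3098)
[[ 0.06857603 -0.08448501  0.20434822]]
```

View pics/wrist1.png

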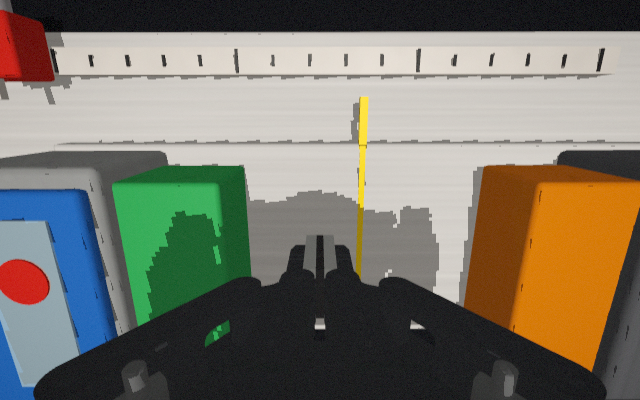

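The pointer is at column 362 and the closed fingers sit in the slot, clear of both pads. Starting the gentle push.

jog_arm(targets=[[[0, -0.04, 0], [0, 0, 0], 0], [[0, -0.084, 0], [0, 0, 0], 0], [[0, -0.128, 0], [0, 0, 0], 0], [[0, -0.172, 0], [0, 0, 0], 0], [[0, -0.216, 0], [0, 0, 0], 0], [[0, -0.26, 0], [0, 0, 0], 0], [[0, -0.304, 0], [0, 0, 0], 0], [[0, -0.348, 0], [0, 0, 0], 0], [[0, -0.392, 0], [0, 0, 0], 0], [[0, -0.436, 0], [0, 0, 0], 0]])

```text
t: 4.3
ee_pos: [0.503, -0.0189, 0.079]
ee_rot: [0.0, 0.999, -0.05, -0.0]
force: [-1.2, -0.7, -0.8]
width: 0.0001
grasp_force: 0.2
```

jog_arm(targets=[[[0, -0.044, 0], [0, 0, 0], 0], [[0, -0.088, 0], [0, 0, 0], 0], [[0, -0.132, 0], [0, 0, 0], 0]])

```text
t: 4.68
ee_pos: [0.5044, -0.0056, 0.079]
ee_rot: [-0.0, 0.999, -0.05, 0.0]
force: [0.0, -0.5, 0.7]
width: 0.0002
grasp_force: 0.0
```

```bash
python3 - <<'E'
from h import *
for k in range(3):
    t,p,i,im=both("wrist"); print(t,p and p[0],i and i[0],rail(r.observe()['ee_pos']).round(4))
save("wrist2",im)
E
```

```text
4.675 -0.06997471707813145 0.07752030982499203 [[-0.0004 -0.0264  0.079 ]]
4.725 -0.06667907251599366 0.0775186580895206 [[-0.0004 -0.0267  0.079 ]]
4.775 -0.06336760436240954 0.07758203192998511 [[-0.0004 -0.0269  0.079 ]]
```

```bash
python3 - <<'E'
from h import *
T=[];Y=[]
for k in range(8):
    t,p,i,im=both("wrist"); T.append(t);Y.append(p[0])
print(np.c_[T,Y].round(4).tolist(),i)
c=np.polyfit(np.array(T)-T[-1],Y,1); print(c, r.observe()['t'],rail(r.observe()['ee_pos']))
E
```

```text
[[4.825, -0.0601], [4.875, -0.0568], [4.925, -0.0536], [4.975, -0.0503], [5.025, -0.0471], [5.075, -0.0439], [5.125, -0.0406], [5.175, -0.0374]] (np.float64(0.07754906062036634), np.float64(0.05681858094275592), np.float64(0.09827954029797675), 5273)
[ 0.06478102 -0.03738692] 5.225 [[-0.00041006 -0.02728684  0.07899066]]
```

jog_arm(targets=[[[0, 0, 0], [0, 0, 0], 0], [[0, -0.027, 0], [0, 0, 0], 0], [[0, -0.061, 0], [0, 0, 0], 0], [[0, -0.095, 0], [0, 0, 0], 0], [[0, -0.129, 0], [0, 0, 0], 0], [[0, -0.163, 0], [0, 0, 0], 0], [[0, -0.197, 0], [0, 0, 0], 0], [[0, -0.231, 0], [0, 0, 0], 0], [[0, -0.265, 0], [0, 0, 0], 0], [[0, -0.299, 0], [0, 0, 0], 0]])

```text
t: 6.48
ee_pos: [0.5074, 0.024, 0.079]
ee_rot: [-0.0, 0.999, -0.05, -0.0]
force: [0.1, -0.2, 0.2]
width: 0.0003
grasp_force: 0.0
```

jog_arm(targets=[[[0, -0.034, 0], [0, 0, 0], 0], [[0, -0.068, 0], [0, 0, 0], 0], [[0, -0.102, 0], [0, 0, 0], 0], [[0, -0.136, 0], [0, 0, 0], 0], [[0, -0.17, 0], [0, 0, 0], 0], [[0, -0.204, 0], [0, 0, 0], 0], [[0, -0.238, 0], [0, 0, 0], 0], [[0, -0.272, 0], [0, 0, 0], 0], [[0, -0.306, 0], [0, 0, 0], 0]])

```text
t: 7.6
ee_pos: [0.5105, 0.0544, 0.079]
ee_rot: [0.0, 0.999, -0.05, 0.0]
force: [0.2, 0.7, -1.3]
width: -0.0001
grasp_force: 0.0
```

```bash
cat > m.py <<'E'
from h import *
import sys
T=[];Y=[]
for k in range(int(sys.argv[1])):
    t,p,i,im=both("wrist"); T.append(t);Y.append(p[0] if p else np.nan)
print(np.c_[T,np.array(Y)*1000].round(2).tolist(),p,i)
print(np.polyfit(np.array(T)-T[-1],Y,1)*1000, r.observe()['t'],rail(r.observe()['ee_pos'])*1000)
save("w%d"%(t*1000),im)
E
python3 m.py 4
```

```text
[[7.6, 76.03], [7.65, 75.95], [7.7, 75.88], [7.75, 75.83]] (np.float64(0.07583443451819594), 1289, np.float64(-0.02116485008026319), np.float64(0.07612994380310803)) (np.float64(0.07767522300272947), np.float64(0.0604897965054732), np.float64(0.09486064949998575), 4419)
[-1.28871466 75.82649361] 7.8 [[-0.42982539 33.36064747 78.96145105]]
```

jog_arm(targets=[[[0, -0.1, 0], [0, 0, 0], 0], [[0, -0.25, 0], [0, 0, 0], 0], [[0, -0.38, 0], [0, 0, 0], 0], [[0, -0.42, 0], [0, 0, 0], 0], [[0, -0.42, 0], [0, 0, 0], 0]])

```text
t: 8.43
ee_pos: [0.5146, 0.0964, 0.0789]
ee_rot: [0.0, 0.999, -0.05, -0.0]
force: [-0.2, 0.6, 0.3]
width: 0.0
grasp_force: 0.0
```

```bash
python3 m.py 5; ls pics
```

```text
[[8.43, 76.02], [8.48, 76.13], [8.52, 75.95], [8.57, 75.84], [8.62, 76.16]] (np.float64(0.07616125989920901), 942, np.float64(-0.053718073862515085), np.float64(0.07620222505705906)) (np.float64(0.07723349412262336), np.float64(0.06162141338419391), np.float64(0.0928455748610528), 4046)
[-1.63116894e-02  7.60162581e+01] 8.675 [[-0.38914044 75.00516609 78.95829085]]
scene0.png
top0.png
topcrop.png
w7750.png
w8625.png
wrist0.png
wrist1.png
wrist2.png
```

View pics/w8625.png

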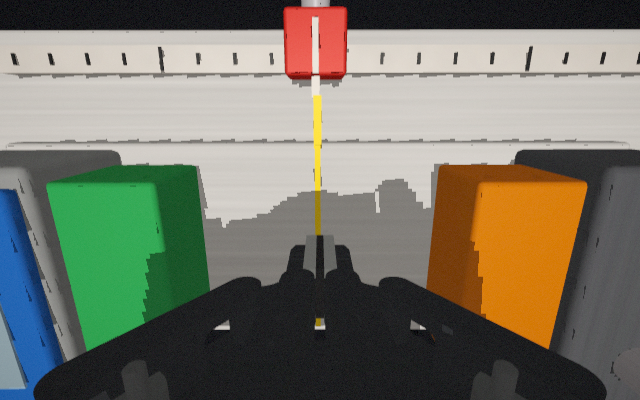

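```bash
python3 - <<'E'
from h import *
I=info("wrist"); im=cv2.imread("pics/w8625.png")[:,:,::-1]; H,S,V=hs(im)
R=((H<6)|(H>172))&(S>130)&(V>80); R[110:]=0
print("red rows",np.nonzero(R.any(1))[0][[0,-1]])
for v in range(0,100,5):
    u=np.nonzero(R[v])[0]
    if len(u)<20: continue
    w=[x for x in range(u[0],u[-1]) if S[v,x]<110 and V[v,x]>100]
    if w: print(v,u[0],u[-1],w[0],w[-1],(rail(onplane("wrist",(np.mean(w),v),.035,I))*1000).round(2),(rail(onplane("wrist",(np.mean(w),v),.045,I))*1000).round(2))
m=ymask(im)
for v in(100,120,140,150):
    u=np.nonzero(m[v,200:450])[0]+200
    if len(u): print("ptr",v,u[0],u[-1],(rail(onplane("wrist",(u.mean(),v),.048,I))*1000).round(2))
E
```

```text
red rows [ 6 78]
20 283 346 312 318 [[111.76  77.12  35.  ]] [[109.17  76.99  45.  ]]
25 284 346 312 318 [[109.56  77.13  35.  ]] [[107.1  77.   45. ]]
30 284 346 312 318 [[107.35  77.14  35.  ]] [[105.02  77.01  45.  ]]
35 284 346 312 318 [[105.12  77.15  35.  ]] [[102.92  77.01  45.  ]]
40 284 346 312 318 [[102.87  77.16  35.  ]] [[100.81  77.02  45.  ]]
45 284 346 312 318 [[100.6   77.17  35.  ]] [[98.67 77.03 45.  ]]
50 285 346 312 318 [[98.32 77.17 35.  ]] [[96.52 77.04 45.  ]]
55 285 345 312 318 [[96.01 77.18 35.  ]] [[94.36 77.05 45.  ]]
60 285 345 312 318 [[93.69 77.19 35.  ]] [[92.17 77.05 45.  ]]
65 285 345 312 318 [[91.35 77.2  35.  ]] [[89.97 77.06 45.  ]]
70 285 345 312 318 [[88.99 77.21 35.  ]] [[87.75 77.07 45.  ]]
75 288 343 314 319 [[86.61 76.45 35.  ]] [[85.51 76.36 45.  ]]
ptr 100 313 320 [[73.93 76.35 48.  ]]
ptr 120 314 321 [[64.57 75.89 48.  ]]
ptr 140 314 321 [[54.89 75.9  48.  ]]
ptr 150 315 319 [[49.93 76.16 48.  ]]
```

The pointer (column 317) lines up with the index's white line (column 315) to within about 1 mm, and the carriage is at rest. I'm lifting straight up.

jog_arm(targets=[[[0, 0, -0.1], [0, 0, 0], 0], [[0, 0, -0.3], [0, 0, 0], 0], [[0, 0, -0.6], [0, 0, 0], 0], [[0, 0, -1.0], [0, 0, 0], 0]])

```text
t: 9.18
ee_pos: [0.5144, 0.0959, 0.1809]
ee_rot: [0.0, 0.999, -0.05, -0.0]
force: [1.0, 0.6, 0.5]
width: -0.0001
grasp_force: 0.0
```

jog_arm(targets=[[[0, 0, -0.4], [0, 0, 0], 0], [[0, 0, -0.7], [0, 0, 0], 0], [[0, 0, -0.8], [0, 0, 0], 0], [[0, 0, -0.8], [0, 0, 0], 0], [[0, 0, -0.8], [0, 0, 0], 0]])

```text
t: 9.8
ee_pos: [0.5143, 0.0959, 0.2574]
ee_rot: [0.0, 0.999, -0.05, -0.001]
force: [-0.6, -0.8, 0.1]
width: 0.0001
grasp_force: 0.0
```

```bash
python3 m.py 5
```

```text
[[9.8, 75.61], [9.85, 75.59], [9.9, 75.6], [9.95, 75.63], [10.0, 75.67]] (np.float64(0.07566911246445608), 361, np.float64(-0.054993924057533054), np.float64(0.07576002211020777)) (np.float64(0.07716277965961776), np.float64(0.061785507344390034), np.float64(0.0925400519748455), 766)
[ 0.33751304 75.65181409] 10.05 [[ -0.63856124  75.29502173 258.06101213]]
```

```bash
python3 -c "
from h import *
print(ticket.finish_job())"
```

```text
the job is handed in; nothing more can be done
None
```

The carriage stands at rest with its yellow pointer about 1 mm short (−y) of the index's white line; the hand is lifted clear, and the job was handed in at about 10 s, though the hand-in gave no verdict.

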